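# Undo the left-hand cap nut of a gas cylinder

## Robot

A 6-joint arm with a two-finger parallel gripper is mounted at the origin on the work surface. World frame = base frame: x ahead of the robot, y to its left, z up, the work surface at z = 0. Lengths are in m, angles in degrees, forces in N, time in s.
With the tool pointing down it reaches from about 0.35 to 0.875 m from the base axis. Payload 4.2 kg.
Tool frame: the origin (TCP) lies on the front face of the gripper's body, between the roots of the fingers; the fingertips stand finger_overhang ahead of it and the grasp point (between the pads) lies 51 mm ahead of it (finger_overhang is the distance from the TCP to the fingertips, in m); z points along the fingers, y is the line along which they close (so a half turn about z gives the same grasp; the last joint's range is limited). The gripper opens to 87 mm and grips with 3 to 60 N. Pads are 19 mm wide; open, the fingers measure 117 mm over their backs; the gripper's body (75 mm by 190 mm) begins 51 mm behind the grasp point.
Start: joints at [79.618, 22.042, 0.453, 0, -68.411, -14.817], TCP at [0.266, 0.566, 0.292] pointing down, gripper open.
Joint ranges: [-179.83, 179.83], [-69.29, 118.12], [-61.27, 80.66], [-181.25, 117.63], [-171.15, -9.14], [-177.46, 177.46]. Speed limits (degrees/s): [159.86, 159.86, 180, 180, 180, 180].

## Interface

Orientations are given as a 3x3 rotation matrix whose columns are the frame's x, y, z axes.
In Python, from station import sense, capture, camera_model, finish_job, finger_overhang gives the robot as it stands. The module is installed in compiled form; this text tells all that it offers.
- The arm moves only by the tool jog_arm, never from a script. Its argument "rows" is a list that holds one entry, the list of rows, each a list of 4 numbers: the shift along the tool's x, y, z in m, then the turn about the tool's z in rad. A call has 1 to 20 rows; each row shifts and turns the commanded pose from where the row before left it, along the tool's axes as they then stand; what a row does not reach is not made up. A row lasts 1/8 s, in which the tool goes at most 62.5 mm and 10.7 degrees, less where a joint would pass 70% of its speed; a pose out of reach is approached as far as the arm can. A call is refused whole if a number of a shift passes 0.0625 or a number of a turn 0.188, either way. A call with a gripper value outside its range is refused whole. "claw" is the opening, from 0 (shut) to 1 (fully open), set as the call begins (left out, the last holds). The fingers move at their own pace and stop on an object; the grip force is fixed at half the most. Time passes only in rows, so rows that do not move let the fingers close. It gives the time, the measured TCP pose, the force, the opening and the grip force at its end, in the units of the state.
- sense(): the state, without advancing time (a new reading comes with each control period).
- capture(name): name is "scene" or "top" or "wrist"; returns the picture (384x512x3 uint8, red, green, blue); there is no depth.
- camera_model(name): a dict with "fovy" (degrees; the focal length in pixels is half the picture's height over the tangent of half this angle, whatever the lens; pixels are square), "cx", "cy" (the principal point, pixels), "eye" and "rotation" of the camera in the world. Camera axes: x right, y down, z forward; pixel columns grow to the right and rows downward; lengths in m; the calibration is good to about 2 mm. A picture is of the moment at which its call begins: read the wrist's pose just before it. camera_model takes no time and is no camera call; for the wrist camera it gives the pose at the moment of the call.
- finish_job(): hands the job in; it is judged then, once.
The state is a dict: "time_s": time; "joints": joint angles; "joint_velocities": joint speeds; "effort": joint torques, N m; "tcp_pos": TCP position; "ee_rot": TCP orientation; "wrist_force": force on the tool from outside, world axes, zero at the start; "moment": the same for the moment, N m; "gripper_width": opening from 0.0 (shut) to 1.0 (fully open); "gripper_force": force on a finger pad.
Only numpy, scipy, OpenCV 4.12 (cv2) and the standard library are available. Lean on these libraries where they do the work, as an engineer would, in place of code of your own. Each camera call takes 0.05 s, during which the arm holds its last target. There are 200 camera calls.

## Task

Unscrew the round cap nut that closes the outlet on top of the gas cylinder, so that the cooker top can go on: like other gas fittings it has a left-hand thread and loosens clockwise, so feel that it is easing and not tightening, let it climb as it turns, and never wrench it or pull on it before the thread lets go. Lift it off, lower it gently onto the middle of the flat steel saucer, open end down, and leave everything else where it is.

Things in the scene. Friction and masses are not known exactly. Their poses are not given: they have to be found in the camera images.
- cylinder: Grey gas cylinder, 200 mm across, standing upright and too firm to be shifted by this job. Origin at the centre of its underside, z up. The outlet stands upright on this axis, its shoulder 215 mm up. A carrying ring, 180 mm across, of 11 mm bar, its top 230 mm up, runs round the cap and leaves it 60 mm of free room all round.
- cap_centre (a point): Centre of the cap nut (half-way up, on its axis), z up: a ribbed round grey plastic cap, 48 mm across, 44 mm tall, about 90 g, screwed on the outlet; its centre starts 240 to 242 mm above the counter. Grip its solid upper 26 mm across the 48 mm. Its plastic thread bears only light loads: up to some 20 N of pull, push or side load is safe; tightening or hard pressing also crushes its washer.
- outlet (a point): Middle of the outlet's shoulder, under the cap; above it a brass spigot, 36 mm across, 18 mm tall, with a coarse left-hand thread. Turned clockwise seen from above, the cap climbs (it pushes the hand up) and comes free within about half a turn; 0.2 to 0.6 N m breaks it loose, then it turns ever more easily. The other way it draws the hand down and grows stiffer. Axial play 1 to 2 mm.
- saucer: Flat round stainless saucer, 144 mm across, rim 14 mm high, loose, 250 g. Origin at the centre of its underside; the flat inner floor is 88 mm across and 4 mm up.
- cooker_top: Gas cooker top standing on four bent-wire legs, 140 mm across and 84 mm tall, round burner in the middle, black knob at one side; it goes on the cylinder later and is not used now. A bystander. Origin at its underside.
- pan_lid: Aluminium saucepan lid, 150 mm across, black knob on top. A bystander. Origin at its underside.
- strainer: Steel tea strainer, 68 mm bowl with a thin 105 mm handle. A bystander. Origin at its underside.
- spatula: Orange silicone spatula with a wooden handle, 300 mm long, lying flat. A bystander. Origin at its underside.
- spice_jar: Glass spice jar, 44 mm across and 85 mm tall, white lid. A bystander. Origin at its underside.
- mug: White mug, 80 mm across and 85 mm tall. A bystander. Origin at its underside.
- matchbox: Cardboard matchbox, 56 x 36 x 17 mm. A bystander. Origin at its underside.
Things that resemble listed ones, but are neither listed nor needed, are in the scene too. Of the things like the part that bears cap_centre, leave any that is blue; of the rest the larger one is meant. Of the things that look like the saucer, take the one that is farthest from the robot's base at the start.

How it is judged (in metres and radians):
On the way:
1. the cap is unscrewed and lifted clear of the outlet (z of cap_centre in the frame of cylinder above 0.275 m and contact force between the fingers and cap above 0.5 N), for 0.1 s.
At the end, for the whole second after the job is handed in: The cap nut rests still on the saucer's flat floor, open end down and upright within 7 degrees, its axis within 20 mm of the saucer's centre, released (horizontal distance between cap_centre and saucer below 0.02 m and z of cap_centre in the frame of saucer between 0.021 and 0.031 m and angle between cap_centre's own z axis and vertical below 0.12 rad and linear speed of cap below 0.02 m/s); the robot touches nothing.
It fails at once if the cap is tightened or pressed further onto its washer (more than about 1 mm below where it began) (horizontal distance between cap_centre and cylinder below 0.012 m and z of cap_centre in the frame of cylinder below 0.2388 m).
It fails at once if the thread is wrenched: over 75 N between cap and outlet while the cap is tight on its washer, or over 35 N once it has climbed off it (contact force between cap and cylinder above 75 N or (contact force between cap and cylinder above 35 N and z of cap_centre in the frame of cylinder above 0.2437 m)).
It fails at once if the cap falls instead of being lowered (contact force between the fingers and cap below 0.05 N and linear speed of cap above 0.45 m/s).
It fails at once if the cap is banged or pressed hard onto the saucer (more than 30 N) (contact force between cap and saucer above 30 N).
It fails at once if a bystander is shifted more than 25 mm, or the saucer more than 30 mm (distance of any of cooker_top, pan_lid, strainer, spatula, spice_jar, mug, matchbox from where it was at the start of the episode above 0.025 m or distance of saucer from where it was at the start of the episode above 0.03 m).
It also fails if it takes over 67 s, if anything falls off the work surface, if the arm or the gripper's body presses on something with over 40 N, if the wrist force passes 120 N, or if a joint passes its speed limit or range.

## Working session

There is one attempt and no reset: what is moved stays moved. The work goes in short steps, Python scripts to look and compute and a tool call to move; the robot and the scene stay as the last step left them, time stands still between calls to the robot, and variables do not carry over. Pictures are saved under pics/ and viewed, at most 10 in all, crops included, and the job is handed in when it is done.

Besides the shell and the picture viewer there is one more tool, called by a JSON object that holds its "api" and its "payload", one argument or row to a line. jog_arm: Moves the arm, as the interface text tells. Its arguments: {"type":"object","properties":{"rows":{"type":"array"},"claw":{"type":"number"}},"required":["rows"]}

```bash
mkdir -p pics; python3 - <<'E'
from station import *
import cv2,numpy as np
print(sense(),finger_overhang() if callable(finger_overhang) else finger_overhang)
for n in("scene","top"):
    im=capture(n);print(n,camera_model(n))
    cv2.imwrite(f"pics/{n}0.png",cv2.resize(im[:,:,::-1],(800,600),interpolation=cv2.INTER_CUBIC))
E
```

```text
{'time_s': 0.0, 'joints': array([ 7.96184861e+01,  2.20902191e+01,  3.79466820e-01, -3.00422113e-02,
       -6.84100155e+01, -1.48175839e+01]), 'joint_velocities': array([ 0.02822151,  0.01986134, -0.01645107, -0.07499156,  0.00829175,
       -0.00960711]), 'effort': array([ 5.05344560e-04, -3.90665138e+01,  1.87392211e+01,  4.21948045e+00,
        1.09145712e-02, -1.86951420e-04]), 'tcp_pos': array([0.26587423, 0.56512889, 0.29116028]), 'ee_rot': array([[ 9.04751405e-01, -4.25939147e-01, -8.59386799e-04],
       [-4.25940009e-01, -9.04749229e-01, -1.98538433e-03],
       [ 6.81233629e-05,  2.16232648e-03, -9.99997660e-01]]), 'wrist_force': array([ 0.32921674,  0.73575479, -0.10451533]), 'moment': array([-0.02773995,  0.0081325 , -0.00827029]), 'gripper_force': 0.0, 'gripper_width': 1.0000695788718807} 0.0697
scene {'fovy': 48.581975724140925, 'cx': 258.20397799677284, 'cy': 198.1540073589047, 'eye': array([ 1.09768896, -0.46277796,  1.11744084]), 'rotation': array([[ 0.5946997 ,  0.65686391, -0.46353218],
       [ 0.80381284, -0.47524743,  0.35780553],
       [ 0.01473706, -0.58537996, -0.81062514]])}
top {'fovy': 48.379716121867645, 'cx': 250.39441327865634, 'cy': 191.39448258387586, 'eye': array([ 0.28024323, -0.04833683,  1.46854138]), 'rotation': array([[-0.02542203, -0.98078115,  0.19344782],
       [-0.9996763 ,  0.02513584, -0.00393407],
       [-0.00100401, -0.19348521, -0.98110268]])}
```

View pics/scene0.png

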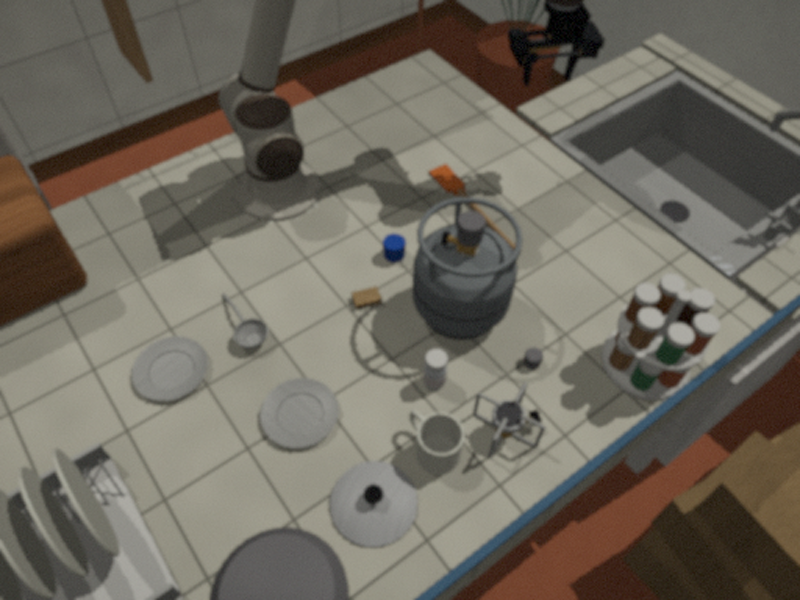

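View pics/top0.png

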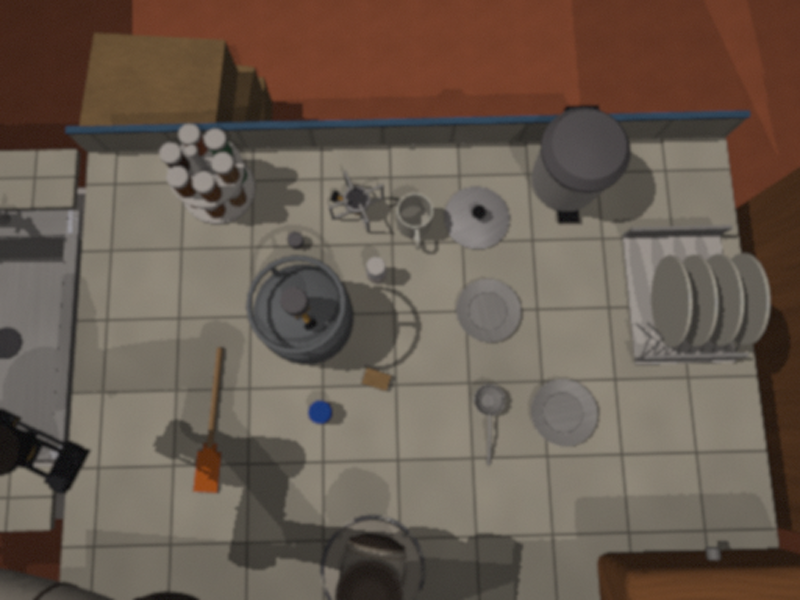

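The scene shows the cylinder with its grey cap at about (470,225), two saucers at (300,413) and (170,370), and blue and small grey decoy caps. In the top view the cap is at (294,298) and the saucers at (489,309) and (565,411). I'll enlarge the crops.

```bash
cat > h.py <<'E'
from station import *
import cv2,numpy as np
def ray(n,u,v,m=None):
    m=m or camera_model(n);f=192/np.tan(np.radians(m["fovy"]/2))
    return m["eye"],m["rotation"]@np.array([(u-m["cx"])/f,(v-m["cy"])/f,1])
def onz(n,u,v,z,m=None):
    e,d=ray(n,u,v,m);return e+d*(z-e[2])/d[2]
def proj(n,p,m=None):
    m=m or camera_model(n);f=192/np.tan(np.radians(m["fovy"]/2))
    c=m["rotation"].T@(np.asarray(p)-m["eye"]);return c[:2]/c[2]*f+[m["cx"],m["cy"]]
E
python3 - <<'E'
from h import *
s=.64
print("cap top",onz("top",293*s,292*s,.263),"scene",onz("scene",471*s,218*s,.263))
for p in((489,309),(565,411)):print("saucer",onz("top",p[0]*s,p[1]*s,.01))
for p in((300,413),(170,370)):print("saucer sc",onz("scene",p[0]*s,p[1]*s,.01))
for n,p in(("blue",(320,411,.03)),("match",(377,379,.015)),("jar",(375,265,.085)),("mug",(413,215,.085)),("strain",(490,400,.02)),("knob",(480,212,.05))):print(n,onz("top",p[0]*s,p[1]*s,p[2]))
a=capture("top")[150:250,140:260];b=capture("scene")[110:220,250:350]
a=cv2.resize(a,(480,400),interpolation=cv2.INTER_CUBIC)
b=cv2.resize(b,None,fx=4,fy=4,interpolation=cv2.INTER_CUBIC)[:400]
c=np.hstack([a,b])[:,:800]
cv2.imwrite("pics/crop.png",np.clip(c[:,:,::-1]*1.6,0,255).astype(np.uint8))
E
```

```text
cap top [0.53583938 0.12759014 0.263     ] scene [0.5186831  0.12957273 0.263     ]
saucer [ 0.5397815  -0.27048487  0.01      ]
saucer [ 0.31251675 -0.42212959  0.01      ]
saucer sc [ 0.54159916 -0.268238    0.01      ]
saucer sc [ 0.31683117 -0.42157097  0.01      ]
blue [0.32532397 0.103431   0.03      ]
match [ 0.39108979 -0.01882124  0.015     ]
jar [ 0.62794284 -0.02113469  0.085     ]
mug [ 0.73727487 -0.10569738  0.085     ]
strain [ 0.33964976 -0.26044136  0.02      ]
knob [ 0.75196616 -0.25617418  0.05      ]
```

View pics/crop.png

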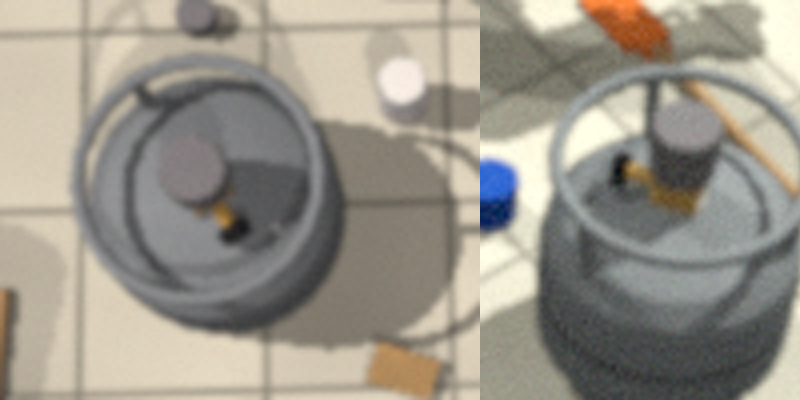

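The crop shows the cap's top disc at (193,171) in the left half (top camera) and (688,125) in the right half (scene camera). The ring spans 72–328 by 57–305 on the left, and the valve's black knob is at (235,232).

```bash
python3 - <<'E'
from h import *
print("cap",onz("top",140+193/4,150+171/4,.263),onz("scene",250+208/4,110+125/4,.263))
print("ring",onz("top",140+50,150+181/4,.2245), onz("scene",250+(680-480)/4,110+167/4,.2245))
print("valve",onz("top",140+235/4,150+232/4,.2))
m=camera_model("wrist");s=sense();print(m)
R=s["ee_rot"];print("cam in tool",R.T@(m["eye"]-s["tcp_pos"]),R.T@m["rotation"])
E
```

```text
cap [0.51855067 0.1254406  0.263     ] [0.52459222 0.12663643 0.263     ]
ring [0.51848305 0.12578773 0.2245    ] [0.52650929 0.12261585 0.2245    ]
valve [0.48353837 0.10287603 0.2       ]
{'fovy': 66.2137397148809, 'cx': 261.9835603874918, 'cy': 189.89291751405537, 'eye': array([0.33000461, 0.53567529, 0.38593312]), 'rotation': array([[-0.42629221, -0.8748989 , -0.22984094],
       [-0.90458495,  0.41258473,  0.10723762],
       [ 0.00100679,  0.25362522, -0.96730204]])}
cam in tool [ 0.07055744 -0.00034764 -0.09433176] [[-4.80731652e-04 -9.67279217e-01 -2.53713785e-01]
 [ 9.99999842e-01 -3.91203188e-04 -4.03324016e-04]
 [ 2.90873297e-04 -2.53713939e-01  9.67279253e-01]]
```

{"api": "jog_arm", "payload": {
  "rows": [
    [[0, 0, -0.04, 0], [0, 0, -0.04, 0], [0, 0, -0.04, 0], [0.0347, 0.0241, 0, 0], [0.0347, 0.0241, 0, 0], [0.0347, 0.0241, 0, 0], [0.0347, 0.0241, 0, 0], [0.0347, 0.0241, 0, 0], [0.0347, 0.0241, 0, 0], [0.0347, 0.0241, 0, 0], [0.0347, 0.0241, 0, 0], [0.0347, 0.0241, 0, 0], [0.0347, 0.0241, 0, 0], [0.0347, 0.0241, 0, 0], [0.0347, 0.0241, 0, 0], [0, 0, 0, 0], [0, 0, 0, 0]]
  ]
}}

```text
time_s: 2.33
tcp_pos: [0.5196, 0.1265, 0.412]
ee_rot: [[0.905, -0.426, -0.001], [-0.426, -0.905, 0.0], [-0.0, 0.0, -1.0]]
wrist_force: [-0.7, -0.4, 0.3]
gripper_width: 0.998
gripper_force: 0.0
```

```bash
cat > look.py <<'E'
from h import *
import sys
s=sense();m=camera_model("wrist");im=capture("wrist")
print(s["joints"].round(1),s["tcp_pos"].round(4),s["ee_rot"].round(4).tolist(),s["wrist_force"].round(2),s["moment"].round(3))
np.savez("w.npz",**{k:m[k] for k in m})
cv2.imwrite(f"pics/{sys.argv[1]}.png",cv2.resize(np.clip(im[:,:,::-1]*1.5,0,255).astype(np.uint8),(800,600),interpolation=cv2.INTER_CUBIC))
E
python3 look.py w1
```

```text
[ 31.1   9.6   0.2  -0.  -80.6  33.7] [0.5196 0.1265 0.412 ] [[0.9047, -0.4261, -0.0005], [-0.4261, -0.9047, 0.0], [-0.0005, 0.0002, -1.0]] [-0.71 -0.4   0.29] [0.012 0.04  0.032]
```

View pics/w1.png

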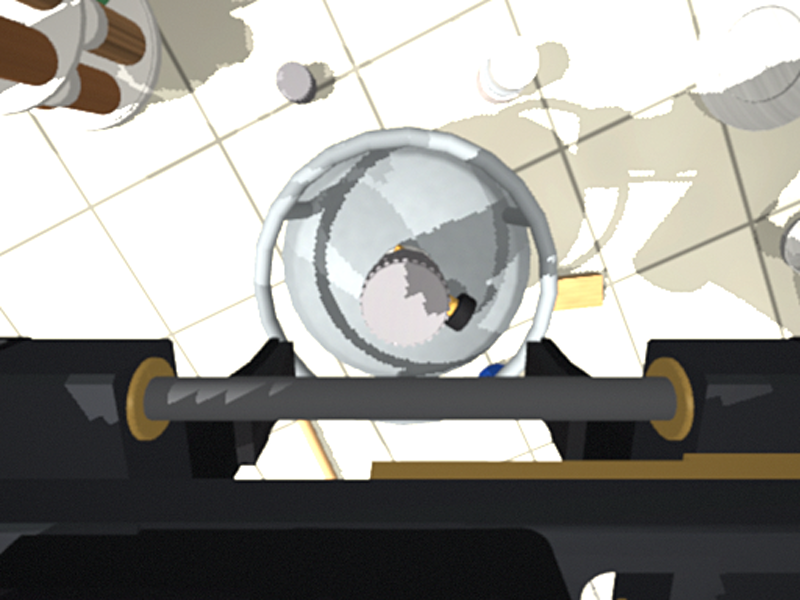

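The wrist view shows the cap's top disc centred at about (405,304), within the ring spanning 257–555, and the valve knob at (461,310).

```bash
python3 - <<'E'
from h import *
m=dict(np.load("w.npz"));s=.64
for v in (302,304,306):print(onz("wrist",405*s,v*s,.263,m).round(4))
for t in range(0,360,90):print((proj("wrist",np.array([.520,.126,.263])+.024*np.array([np.cos(np.radians(t-25)),np.sin(np.radians(t-25)),0]),m)/s).round(1))
E
```

```text
[0.5241 0.1275 0.263 ]
[0.5231 0.128  0.263 ]
[0.522  0.1285 0.263 ]
[410.5 264.4]
[367.1 307.5]
[410.8 348.3]
[454.3 307.1]
```

{"api": "jog_arm", "payload": {
  "rows": [
    [[0.0023, -0.0022, 0, 0], [0, 0, 0, -0.18], [0, 0, 0, -0.18], [0, 0, 0, -0.18], [0, 0, 0, -0.18], [0, 0, 0, -0.18], [0, 0, 0, -0.18], [0, 0, 0.02, 0], [0, 0, 0.02, 0], [0, 0, 0.02, 0], [0, 0, 0, 0], [0, 0, 0, 0]]
  ]
}}

```text
time_s: 3.88
tcp_pos: [0.5231, 0.1281, 0.3532]
ee_rot: [[0.801, 0.598, 0.002], [0.598, -0.801, 0.0], [0.001, 0.001, -1.0]]
wrist_force: [0.3, 0.8, 0.1]
gripper_width: 1.003
gripper_force: 0.0
```

```bash
python3 look.py w2
```

```text
[ 31.   11.3  -5.9   0.  -72.7  95.7] [0.5231 0.1281 0.3532] [[0.8014, 0.5982, 0.0016], [0.5982, -0.8014, 0.0002], [0.0014, 0.0008, -1.0]] [0.26 0.79 0.09] [-0.038 -0.065  0.022]
```

View pics/w2.png

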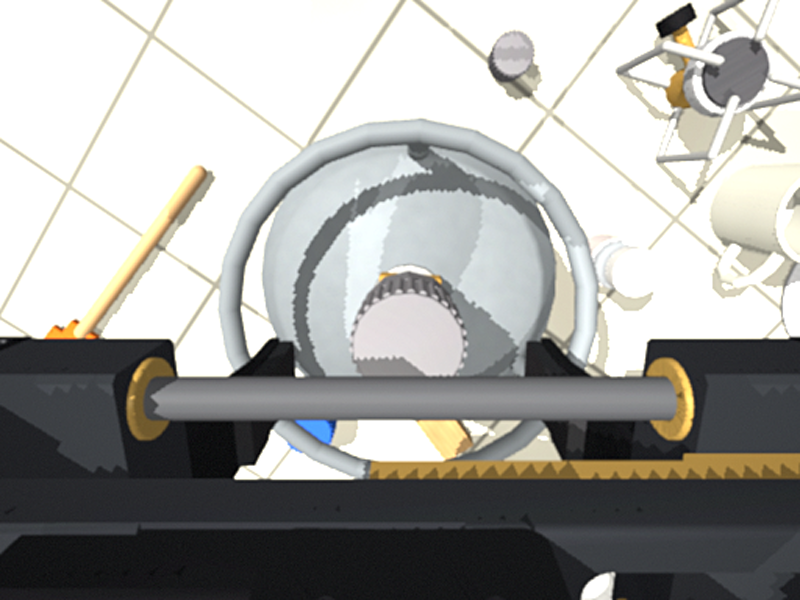

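The cap disc spans 354–467, with its far edge at row 292. The fingers straddle it symmetrically.

```bash
python3 - <<'E'
from h import *
m=dict(np.load("w.npz"));s=.64
for c in((.523,.128),(.523,.125),(.520,.128)):
  P=np.array([proj("wrist",np.array([*c,.263])+.024*np.array([np.cos(t),np.sin(t),0]),m)/s for t in np.linspace(0,6.28,60)])
  print(c,P.min(0).round(1),P.max(0).round(1))
E
```

```text
(0.523, 0.128) [350.6 292. ] [463.  397.8]
(0.523, 0.125) [356.4 296.2] [468.5 401.5]
(0.52, 0.128) [346.6 297.6] [458.6 402.8]
```

{"api": "jog_arm", "payload": {
  "rows": [
    [[0, 0.0017, 0.01, 0], [0, 0, 0.015, 0], [0, 0, 0.015, 0], [0, 0, 0.01, 0], [0, 0, 0, 0], [0, 0, 0, 0]]
  ]
}}

```text
time_s: 4.68
tcp_pos: [0.524, 0.1263, 0.3026]
ee_rot: [[0.802, 0.597, 0.001], [0.597, -0.802, 0.0], [0.001, 0.0, -1.0]]
wrist_force: [-0.1, 0.4, -0.6]
gripper_width: 0.998
gripper_force: 0.0
```

{"api": "jog_arm", "payload": {
  "rows": [
    [[0, 0, 0, 0], [0, 0, 0, 0], [0, 0, 0, 0], [0, 0, 0, 0], [0, 0, 0, 0]]
  ],
  "claw": 0.5
}}

```text
time_s: 5.3
tcp_pos: [0.5229, 0.1276, 0.3022]
ee_rot: [[0.802, 0.597, -0.002], [0.597, -0.802, 0.004], [0.001, -0.004, -1.0]]
wrist_force: [-4.1, 4.2, 2.1]
gripper_width: 0.546
gripper_force: 30.1
```

```bash
cat > st.py <<'E'
from station import *
s=sense()
for k in("time_s","joints","tcp_pos","wrist_force","moment","gripper_width","gripper_force"):
    v=s[k];print(k,v.round(4) if hasattr(v,"round") else v)
E
python3 st.py
```

```text
time_s 5.3
joints [ 30.8838  13.1851 -10.736   -0.2417 -66.0559  95.8753]
tcp_pos [0.5229 0.1276 0.3022]
wrist_force [-4.1113  4.205   2.0611]
moment [ 1.2217  1.0196 -0.0616]
gripper_width 0.5455991509560022
gripper_force 30.102703333832324
```

{"api": "jog_arm", "payload": {
  "rows": [
    [[0, -0.001, 0, 0], [0, -0.0007, 0, 0], [0, 0, 0, 0], [0, 0, 0, 0]]
  ]
}}

```text
time_s: 5.8
tcp_pos: [0.5228, 0.1277, 0.3023]
ee_rot: [[0.802, 0.597, 0.0], [0.597, -0.802, 0.0], [0.0, -0.0, -1.0]]
wrist_force: [-1.3, 2.5, 1.1]
gripper_width: 0.545
gripper_force: 30.0
```

```bash
python3 st.py
```

```text
time_s 5.8
joints [ 3.09966e+01  1.31510e+01 -1.08552e+01 -2.36000e-02 -6.59750e+01
  9.56874e+01]
tcp_pos [0.5228 0.1277 0.3023]
wrist_force [-1.3409  2.5423  1.0882]
moment [ 0.8183  0.4115 -0.0402]
gripper_width 0.5446709551514397
gripper_force 29.997777943499386
```

{"api": "jog_arm", "payload": {
  "rows": [
    [[0, 0, 0, 0.04], [0, 0, 0, 0.04], [0, 0, 0, 0.04], [0, 0, 0, 0]]
  ]
}}

```text
time_s: 6.3
tcp_pos: [0.5228, 0.1273, 0.3025]
ee_rot: [[0.867, 0.497, 0.0], [0.497, -0.867, -0.0], [-0.0, 0.001, -1.0]]
wrist_force: [-1.6, 0.5, 1.7]
gripper_width: 0.544
gripper_force: 30.0
```

```bash
python3 st.py
```

```text
time_s 6.3
joints [ 3.09747e+01  1.31378e+01 -1.08587e+01  3.35000e-02 -6.60071e+01
  8.88437e+01]
tcp_pos [0.5228 0.1273 0.3025]
wrist_force [-1.5922  0.4581  1.7015]
moment [0.2522 0.3052 0.0067]
gripper_width 0.5436309763408497
gripper_force 29.998700455762446
```

{"api": "jog_arm", "payload": {
  "rows": [
    [[0, 0, 0, 0.06], [0, 0, 0, 0.06], [0, 0, 0, 0.06], [0, 0, 0, 0.06], [0, 0, 0, 0]]
  ]
}}

```text
time_s: 6.92
tcp_pos: [0.5228, 0.1272, 0.3029]
ee_rot: [[0.961, 0.278, 0.001], [0.278, -0.961, -0.001], [0.0, 0.001, -1.0]]
wrist_force: [-1.7, 1.7, 4.8]
gripper_width: 0.542
gripper_force: 30.0
```

```bash
python3 st.py
```

```text
time_s 6.925
joints [ 3.09750e+01  1.31116e+01 -1.08359e+01  4.38000e-02 -6.60422e+01
  7.51342e+01]
tcp_pos [0.5228 0.1272 0.3029]
wrist_force [-1.6866  1.7481  4.7661]
moment [ 0.1546  0.6387 -0.0027]
gripper_width 0.5424784467446006
gripper_force 29.997600275091827
```

{"api": "jog_arm", "payload": {
  "rows": [
    [[0, 0, -0.0004, 0.06], [0, 0, -0.0003, 0.06], [0, 0, -0.0002, 0.06], [0, 0, -0.0002, 0.06], [0, 0, -0.0002, 0.06], [0, 0, -0.0002, 0.06], [0, 0, 0, 0]]
  ]
}}

```text
time_s: 7.8
tcp_pos: [0.5227, 0.1273, 0.3035]
ee_rot: [[0.997, -0.078, -0.0], [-0.078, -0.997, -0.001], [-0.0, 0.001, -1.0]]
wrist_force: [-1.0, 0.2, 1.1]
gripper_width: 0.543
gripper_force: 30.0
```

```bash
python3 st.py
```

```text
time_s 7.8
joints [ 3.09737e+01  1.31035e+01 -1.07537e+01  1.62000e-02 -6.61741e+01
  5.45392e+01]
tcp_pos [0.5227 0.1273 0.3035]
wrist_force [-1.0427  0.2477  1.1241]
moment [0.0706 0.2095 0.0199]
gripper_width 0.543030071522958
gripper_force 29.999023284763098
```

{"api": "jog_arm", "payload": {
  "rows": [
    [[0, 0, -0.0002, 0.1], [0, 0, -0.0002, 0.1], [0, 0, -0.0002, 0.1], [0, 0, -0.0002, 0.1], [0, 0, -0.0002, 0.1], [0, 0, -0.0002, 0.1], [0, 0, 0, 0]]
  ]
}}

```text
time_s: 8.68
tcp_pos: [0.5229, 0.1274, 0.3047]
ee_rot: [[0.779, -0.627, 0.0], [-0.627, -0.779, -0.0], [0.0, 0.0, -1.0]]
wrist_force: [0.3, -0.0, -0.0]
gripper_width: 0.542
gripper_force: 30.0
```

```bash
python3 st.py
```

```text
time_s 8.675
joints [ 3.09767e+01  1.30564e+01 -1.06319e+01  1.80000e-02 -6.63129e+01
  2.02051e+01]
tcp_pos [0.5229 0.1274 0.3047]
wrist_force [ 0.2871 -0.0306 -0.0167]
moment [0.0534 0.0148 0.0121]
gripper_width 0.5424833375545195
gripper_force 29.999571866355836
```

{"api": "jog_arm", "payload": {
  "rows": [
    [[0, 0, -0.0002, 0.1], [0, 0, -0.0001, 0.1], [0, 0, -0.0002, 0.1], [0, 0, -0.0001, 0.1], [0, 0, -0.0002, 0.1], [0, 0, -0.0001, 0.1], [0, 0, -0.0002, 0.1], [0, 0, -0.0001, 0.1], [0, 0, 0, 0]]
  ]
}}

```text
time_s: 9.8
tcp_pos: [0.5232, 0.1276, 0.3071]
ee_rot: [[0.094, -0.996, 0.002], [-0.996, -0.094, 0.0], [-0.0, -0.002, -1.0]]
wrist_force: [-0.8, 0.0, 5.3]
gripper_width: 0.547
gripper_force: 30.0
```

```bash
python3 st.py
```

```text
time_s 9.8
joints [ 3.09862e+01  1.29493e+01 -1.04387e+01  5.51000e-02 -6.65057e+01
 -2.55946e+01]
tcp_pos [0.5232 0.1276 0.3071]
wrist_force [-0.8363  0.0386  5.2594]
moment [0.1737 0.1752 0.0059]
gripper_width 0.5467392701577701
gripper_force 29.998185876756907
```

{"api": "jog_arm", "payload": {
  "rows": [
    [[0, 0, -0.0006, 0.08], [0, 0, -0.0005, 0.08], [0, 0, -0.0004, 0.08], [0, 0, -0.0003, 0.08], [0, 0, -0.0003, 0.08], [0, 0, 0, 0]]
  ]
}}

```text
time_s: 10.55
tcp_pos: [0.523, 0.1276, 0.3084]
ee_rot: [[-0.301, -0.954, 0.001], [-0.954, 0.301, 0.0], [-0.0, -0.001, -1.0]]
wrist_force: [-0.1, 0.2, 3.2]
gripper_width: 0.545
gripper_force: 30.0
```

```bash
python3 st.py
```

```text
time_s 10.55
joints [ 3.09864e+01  1.28983e+01 -1.02904e+01  2.08000e-02 -6.67695e+01
 -4.85018e+01]
tcp_pos [0.523  0.1276 0.3084]
wrist_force [-0.0871  0.1528  3.1913]
moment [ 0.2525  0.0054 -0.002 ]
gripper_width 0.5454957595657267
gripper_force 29.998968970030546
```

{"api": "jog_arm", "payload": {
  "rows": [
    [[0, 0, -0.0005, 0.08], [0, 0, -0.0004, 0.08], [0, 0, -0.0003, 0.08], [0, 0, -0.0003, 0.08], [0, 0, -0.0003, 0.08], [0, 0, -0.0003, 0.08], [0, 0, -0.0003, 0.08], [0, 0, -0.0003, 0.08], [0, 0, 0, 0]]
  ]
}}

```text
time_s: 11.68
tcp_pos: [0.5227, 0.1275, 0.3107]
ee_rot: [[-0.811, -0.585, -0.0], [-0.585, 0.811, -0.0], [0.0, 0.0, -1.0]]
wrist_force: [-0.4, 0.5, 1.2]
gripper_width: 0.541
gripper_force: 30.0
```

```bash
python3 st.py
```

```text
time_s 11.675
joints [ 3.09874e+01  1.28078e+01 -1.00702e+01 -2.50000e-03 -6.71402e+01
 -8.51719e+01]
tcp_pos [0.5227 0.1275 0.3107]
wrist_force [-0.376   0.4532  1.153 ]
moment [ 0.2662 -0.0982 -0.0328]
gripper_width 0.5410371265676941
gripper_force 29.999663934577256
```

{"api": "jog_arm", "payload": {
  "rows": [
    [[0, 0, -0.0003, 0.08], [0, 0, -0.0003, 0.08], [0, 0, -0.0003, 0.08], [0, 0, -0.0003, 0.08], [0, 0, -0.0003, 0.08], [0, 0, -0.0003, 0.08], [0, 0, -0.0003, 0.08], [0, 0, -0.0003, 0.08], [0, 0, 0, 0]]
  ]
}}

```text
time_s: 12.8
tcp_pos: [0.5227, 0.1275, 0.313]
ee_rot: [[-1.0, 0.015, -0.0], [0.015, 1.0, -0.0], [0.0, -0.0, -1.0]]
wrist_force: [-0.4, 0.6, 0.3]
gripper_width: 0.545
gripper_force: 30.0
```

```bash
python3 st.py
```

```text
time_s 12.8
joints [ 3.09827e+01  1.27159e+01 -9.85310e+00 -4.80000e-03 -6.74608e+01
 -1.21842e+02]
tcp_pos [0.5227 0.1275 0.313 ]
wrist_force [-0.4117  0.6197  0.2576]
moment [ 0.1517 -0.2177 -0.0016]
gripper_width 0.5447532544736235
gripper_force 30.000114392023534
```

{"api": "jog_arm", "payload": {
  "rows": [
    [[0, 0, -0.0007, 0], [0, 0, -0.0007, 0], [0, 0, -0.0006, 0], [0, 0, 0, 0]]
  ]
}}

```text
time_s: 13.3
tcp_pos: [0.5227, 0.1275, 0.3153]
ee_rot: [[-1.0, 0.018, -0.0], [0.018, 1.0, -0.0], [0.0, -0.0, -1.0]]
wrist_force: [0.5, 0.9, -0.4]
gripper_width: 0.547
gripper_force: 30.0
```

```bash
python3 st.py
```

```text
time_s 13.3
joints [ 3.098710e+01  1.261910e+01 -9.636600e+00  2.000000e-04 -6.774620e+01
 -1.220119e+02]
tcp_pos [0.5227 0.1275 0.3153]
wrist_force [ 0.4987  0.9034 -0.4445]
moment [ 0.0749 -0.2095  0.0422]
gripper_width 0.5465408014949311
gripper_force 29.999869340099394
```

{"api": "jog_arm", "payload": {
  "rows": [
    [[0, 0, -0.001, 0], [0, 0, -0.001, 0], [0, 0, -0.001, 0], [0, 0, -0.001, 0], [0, 0, -0.001, 0], [0, 0, 0, 0]]
  ]
}}

```text
time_s: 14.05
tcp_pos: [0.5228, 0.1276, 0.3205]
ee_rot: [[-1.0, 0.018, 0.0], [0.018, 1.0, 0.0], [-0.0, 0.0, -1.0]]
wrist_force: [1.0, 0.3, -1.4]
gripper_width: 0.545
gripper_force: 30.0
```

{"api": "jog_arm", "payload": {
  "rows": [
    [[0, 0, -0.002, 0], [0, 0, -0.003, 0], [0, 0, -0.005, 0], [0, 0, -0.005, 0], [0, 0, -0.01, 0], [0, 0, -0.01, 0], [0, 0, -0.015, 0], [0, 0, -0.01, 0], [0, 0, 0, 0], [0, 0, 0, 0]]
  ]
}}

```text
time_s: 15.3
tcp_pos: [0.5225, 0.1275, 0.3799]
ee_rot: [[-1.0, 0.018, -0.001], [0.018, 1.0, -0.0], [0.001, -0.0, -1.0]]
wrist_force: [0.7, -0.2, -1.1]
gripper_width: 0.543
gripper_force: 30.0
```

```bash
python3 st.py; python3 - <<'E'
from h import *
im=np.hstack([cv2.resize(capture("scene")[100:300,130:360],(460,400)),cv2.resize(capture("top")[160:260,280:360],(320,400))])
cv2.imwrite("pics/lift.png",np.clip(im[:,:,::-1]*1.4,0,255).astype(np.uint8))
E
```

```text
time_s 15.3
joints [ 3.099210e+01  1.059020e+01 -3.004700e+00 -2.270000e-02 -7.645540e+01
 -1.220337e+02]
tcp_pos [0.5225 0.1275 0.3799]
wrist_force [ 0.6795 -0.2495 -1.0535]
moment [ 0.0558 -0.1806 -0.0485]
gripper_width 0.5430621179531608
gripper_force 29.99990207143128
```

View pics/lift.png

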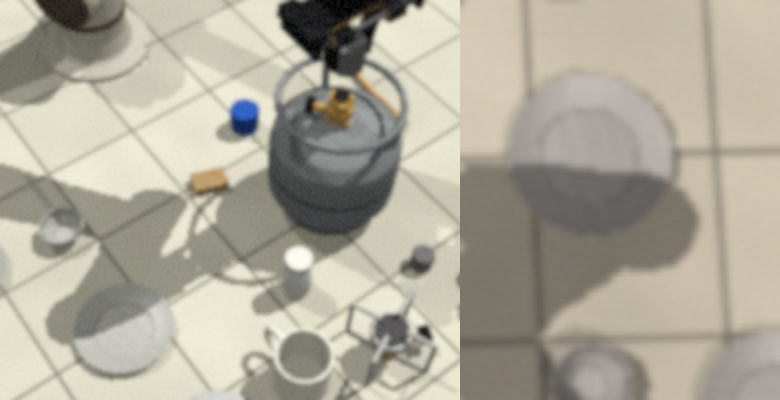

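The crop shows the bare brass outlet, with the cap hanging upright in the gripper. The saucer is still at about (313,198) in the top image and (192,265) in the scene image, both in original pixels.

{"api": "jog_arm", "payload": {
  "rows": [
    [[-0.0013, -0.0185, 0, 0], [-0.0022, -0.036, 0, 0], [-0.0022, -0.036, 0, 0], [-0.0022, -0.036, 0, 0], [-0.0022, -0.036, 0, 0], [-0.0022, -0.036, 0, 0], [-0.0022, -0.036, 0, 0], [-0.0022, -0.036, 0, 0], [-0.0022, -0.036, 0, 0], [-0.0022, -0.036, 0, 0], [-0.0022, -0.036, 0, 0], [-0.0013, -0.0185, 0, 0], [0, 0, 0.02, 0], [0, 0, 0.04, 0], [0, 0, 0.04, 0], [0, 0, 0.04, 0], [0, 0, 0.04, 0], [0, 0, 0.02, 0], [0, 0, 0, 0], [0, 0, 0, 0]]
  ]
}}

```text
time_s: 17.9
tcp_pos: [0.5407, -0.2701, 0.1815]
ee_rot: [[-1.0, 0.018, 0.002], [0.018, 1.0, -0.001], [-0.002, -0.001, -1.0]]
wrist_force: [1.2, 0.9, -0.0]
gripper_width: 0.542
gripper_force: 30.0
```

```bash
python3 look.py w3
```

```text
[-11.2  25.6 -11.1   0.  -53.2 -79.8] [ 0.5407 -0.2701  0.1815] [[-0.9998, 0.0178, 0.0018], [0.0178, 0.9998, -0.0008], [-0.0018, -0.0008, -1.0]] [ 1.24  0.91 -0.01] [ 0.009 -0.207  0.044]
```

View pics/w3.png

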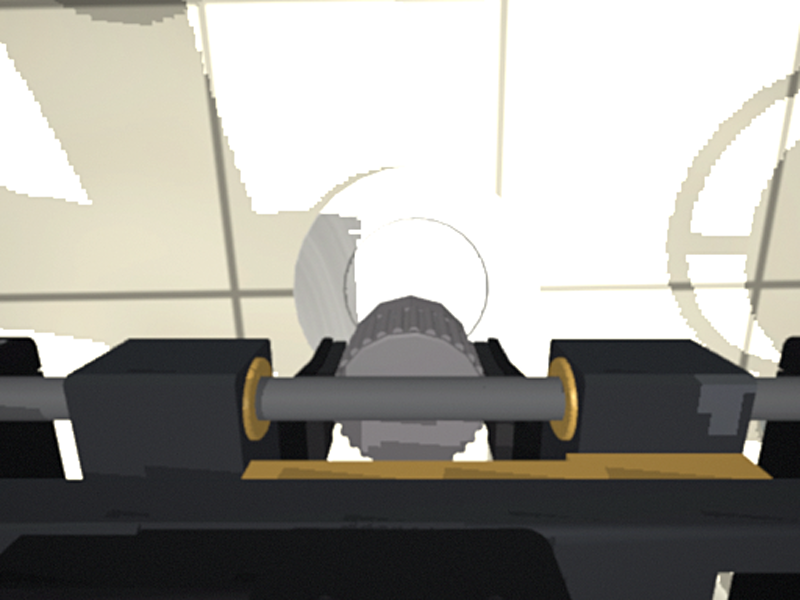

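The saucer's inner floor circle spans columns 345–488 with its far edge at row 217. The cap sits straight between the fingers.

```bash
python3 - <<'E'
from h import *
m=dict(np.load("w.npz"));s=.64
for c in((.5405,-.27),(.5455,-.27),(.5405,-.265)):
  P=np.array([proj("wrist",np.array([*c,.004])+.044*np.array([np.cos(t),np.sin(t),0]),m)/s for t in np.linspace(0,6.28,60)])
  print(c,P.min(0).round(1),P.max(0).round(1))
# cap top disc at z=.1815-.061+.022
P=np.array([proj("wrist",np.array([.5407,-.2701,.1425])+.024*np.array([np.cos(t),np.sin(t),0]),m)/s for t in np.linspace(0,6.28,60)])
print(P.min(0),P.max(0))
E
```

```text
(0.5405, -0.27) [337.8 216.8] [482.5 357.4]
(0.5455, -0.27) [338.3 225.5] [482.4 364.7]
(0.5405, -0.265) [346.1 216.7] [490.8 357.2]
[334.82442376 323.78212084] [486.0418913  461.77438117]
```

{"api": "jog_arm", "payload": {
  "rows": [
    [[0, 0.004, 0.01, 0], [0, 0, 0.02, 0], [0, 0, 0.02, 0], [0, 0, 0.015, 0], [0, 0, 0.01, 0], [0, 0, 0, 0], [0, 0, 0, 0]]
  ]
}}

```text
time_s: 18.82
tcp_pos: [0.5407, -0.266, 0.106]
ee_rot: [[-1.0, 0.018, 0.001], [0.018, 1.0, -0.0], [-0.001, -0.0, -1.0]]
wrist_force: [-0.0, -0.7, -0.5]
gripper_width: 0.542
gripper_force: 30.0
```

{"api": "jog_arm", "payload": {
  "rows": [
    [[0, 0, 0.002, 0], [0, 0, 0.002, 0], [0, 0, 0.002, 0], [0, 0, 0.002, 0], [0, 0, 0, 0], [0, 0, 0, 0]]
  ]
}}

```text
time_s: 19.58
tcp_pos: [0.5402, -0.2658, 0.0974]
ee_rot: [[-1.0, 0.018, 0.0], [0.018, 1.0, -0.0], [-0.0, -0.0, -1.0]]
wrist_force: [-0.9, 0.4, -0.8]
gripper_width: 0.544
gripper_force: 30.0
```

```bash
python3 st.py
```

```text
time_s 19.575
joints [-1.08084e+01  3.13046e+01 -1.58269e+01  4.70000e-03 -4.28646e+01
 -8.02332e+01]
tcp_pos [ 0.5402 -0.2658  0.0974]
wrist_force [-0.9071  0.3653 -0.8407]
moment [ 0.0126 -0.1651 -0.0017]
gripper_width 0.5436530831441265
gripper_force 29.999854378402233
```

{"api": "jog_arm", "payload": {
  "rows": [
    [[0, 0, 0.001, 0], [0, 0, 0.001, 0], [0, 0, 0.001, 0], [0, 0, 0.001, 0], [0, 0, 0.001, 0], [0, 0, 0, 0], [0, 0, 0, 0]]
  ]
}}

```text
time_s: 20.45
tcp_pos: [0.5402, -0.2658, 0.0923]
ee_rot: [[-1.0, 0.018, -0.0], [0.018, 1.0, -0.0], [0.0, -0.0, -1.0]]
wrist_force: [0.1, -0.3, -0.6]
gripper_width: 0.543
gripper_force: 30.0
```

{"api": "jog_arm", "payload": {
  "rows": [
    [[0, 0, 0.001, 0], [0, 0, 0.001, 0], [0, 0, 0.001, 0], [0, 0, 0, 0], [0, 0, 0, 0]]
  ]
}}

```text
time_s: 21.08
tcp_pos: [0.5402, -0.2658, 0.0894]
ee_rot: [[-1.0, 0.018, -0.0], [0.018, 1.0, -0.0], [0.0, -0.0, -1.0]]
wrist_force: [-0.3, -0.4, -1.3]
gripper_width: 0.543
gripper_force: 30.0
```

{"api": "jog_arm", "payload": {
  "rows": [
    [[0, 0, 0.001, 0], [0, 0, 0.0005, 0], [0, 0, 0, 0], [0, 0, 0, 0]]
  ]
}}

```text
time_s: 21.58
tcp_pos: [0.5402, -0.2658, 0.0878]
ee_rot: [[-1.0, 0.018, -0.0], [0.018, 1.0, 0.0], [0.0, 0.0, -1.0]]
wrist_force: [-0.8, -0.3, -1.6]
gripper_width: 0.546
gripper_force: 30.0
```

{"api": "jog_arm", "payload": {
  "rows": [
    [[0, 0, 0.0005, 0], [0, 0, 0.0005, 0], [0, 0, 0, 0], [0, 0, 0, 0]]
  ]
}}

```text
time_s: 22.08
tcp_pos: [0.5402, -0.2658, 0.0868]
ee_rot: [[-1.0, 0.018, 0.0], [0.018, 1.0, 0.0], [-0.0, 0.0, -1.0]]
wrist_force: [0.6, -0.2, -1.7]
gripper_width: 0.544
gripper_force: 30.0
```

{"api": "jog_arm", "payload": {
  "rows": [
    [[0, 0, 0.0005, 0], [0, 0, 0.0005, 0], [0, 0, 0, 0], [0, 0, 0, 0]]
  ]
}}

```text
time_s: 22.58
tcp_pos: [0.5402, -0.2658, 0.0865]
ee_rot: [[-1.0, 0.018, 0.0], [0.018, 1.0, -0.0], [-0.0, -0.0, -1.0]]
wrist_force: [-1.7, 2.0, 5.5]
gripper_width: 0.541
gripper_force: 30.0
```

{"api": "jog_arm", "payload": {
  "rows": [
    [[0, 0, 0.0005, 0], [0, 0, 0.0005, 0], [0, 0, 0, 0], [0, 0, 0, 0]]
  ]
}}

```text
time_s: 23.08
tcp_pos: [0.5403, -0.2658, 0.0865]
ee_rot: [[-1.0, 0.018, 0.0], [0.018, 1.0, -0.0], [-0.0, -0.0, -1.0]]
wrist_force: [-3.1, 3.2, 8.9]
gripper_width: 0.552
gripper_force: 30.0
```

{"api": "jog_arm", "payload": {
  "rows": [
    [[0, 0, -0.0008, 0], [0, 0, -0.0006, 0], [0, 0, 0, 0], [0, 0, 0, 0]]
  ]
}}

```text
time_s: 23.58
tcp_pos: [0.5402, -0.2658, 0.0865]
ee_rot: [[-1.0, 0.018, 0.0], [0.018, 1.0, -0.0], [-0.0, -0.0, -1.0]]
wrist_force: [-2.2, 1.8, 6.0]
gripper_width: 0.544
gripper_force: 30.0
```

{"api": "jog_arm", "payload": {
  "rows": [
    [[0, 0, 0, 0], [0, 0, 0, 0], [0, 0, 0, 0], [0, 0, 0, 0]]
  ],
  "claw": 0.8
}}

```text
time_s: 24.08
tcp_pos: [0.5402, -0.2658, 0.086]
ee_rot: [[-1.0, 0.018, -0.0], [0.018, 1.0, 0.0], [0.0, 0.0, -1.0]]
wrist_force: [0.1, -1.1, -0.2]
gripper_width: 0.787
gripper_force: 0.0
```

{"api": "jog_arm", "payload": {
  "rows": [
    [[0, 0, -0.003, 0], [0, 0, -0.005, 0], [0, 0, -0.01, 0], [0, 0, -0.02, 0], [0, 0, -0.03, 0], [0, 0, -0.04, 0], [0, 0, -0.04, 0], [0, 0, -0.03, 0], [0, 0, 0, 0], [0, 0, 0, 0]]
  ]
}}

```text
time_s: 25.32
tcp_pos: [0.5397, -0.2656, 0.264]
ee_rot: [[-1.0, 0.019, -0.0], [0.019, 1.0, 0.001], [0.0, 0.001, -1.0]]
wrist_force: [0.1, 0.0, -1.0]
gripper_width: 0.802
gripper_force: 0.0
```

```bash
sed -i 's/\*1.5/*0.9/' look.py; python3 look.py w4
```

```text
[-10.8  21.   -5.4  -0.  -63.7 -80.2] [ 0.5397 -0.2656  0.264 ] [[-0.9998, 0.0185, -0.0005], [0.0185, 0.9998, 0.0007], [0.0005, 0.0007, -1.0]] [ 0.06  0.03 -1.  ] [ 0.055 -0.144 -0.018]
```

View pics/w4.png

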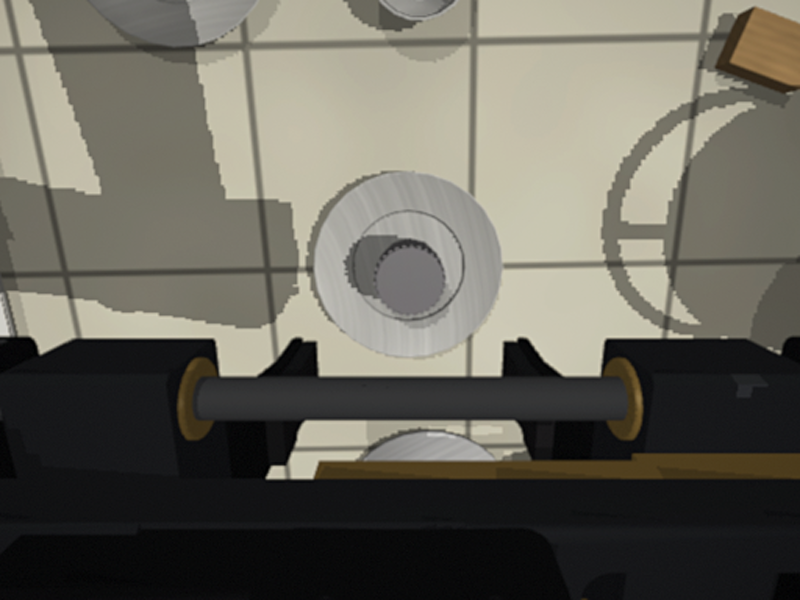

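The cap stands upright on the saucer floor. Its top is centred at about (410,280), the inner circle at (408,266), and the gripper is clear.

```bash
python3 - <<'E'
from h import *
m=dict(np.load("w.npz"));s=.64
print(onz("wrist",410*s,280*s,.048,m),onz("wrist",408*s,266*s,.004,m))
print(finish_job())
E
```

```text
[ 0.54140117 -0.26524546  0.048     ] [ 0.53997709 -0.26668     0.004     ]
the job is handed in; nothing more can be done
None
```

The cap is unscrewed, lifted off and released upright on the correct saucer, about 2 mm from its centre by the last wrist image, and the job is handed in at about 25 s of the 67 s allowed; I got no verdict back.

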